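# Cure the coated pendant on the turning wheel

## Robot

A 7-joint arm with a two-finger parallel gripper is mounted at the origin on the work surface. World frame = base frame: x ahead of the robot, y to its left, z up, the work surface at z = 0. Lengths are in m, angles in rad, forces in N, time in s.
With the tool pointing down it reaches from about 0.4 to 0.85 m from the base axis. Payload 10.4 kg.
Tool frame: the origin (TCP) lies between the finger pads; the fingertips stand manip.tip_extent ahead of it and the grasp point (between the pads) lies 6 mm ahead of it (manip.tip_extent is the distance from the TCP to the fingertips, in m); z points along the fingers, y is the line along which they close (so a half turn about z gives the same grasp; the last joint's range is limited). The gripper opens to 85 mm and grips with 20 to 120 N. Pads are 22 mm wide; open, the fingers measure 114 mm over their backs; the gripper's body (76 mm by 85 mm) begins 54 mm behind the grasp point. The pads swing forward as they close: fully open they stand 13 mm farther back than shut.
Start: joints at [-1.131, 0.332, -0.065, 1.46, 0.022, 1.35, -0.088], TCP at [0.279, 0.559, 0.222] pointing down, gripper open.
Joint ranges: [-2.6, 2.6], [-0.5, 2.12], [-1.47, 1.34], [0.16, 2.42], [-1.27, 4.41], [0.06, 2.06], [-2.6, 2.6]. Speed limits (rad/s): [2.22, 2.22, 2.79, 2.79, 3.14, 3.14, 3.14].

## Interface

Orientations are given as a unit quaternion [x, y, z, w].
In Python, from workcell import get_obs, optics, workorder, manip gives the robot as it stands.
- The arm moves only by the tool jog_arm, never from a script. Its argument "increments" is a list of rows, each a list of 7 numbers: the shift along the tool's x, y, z in m, then the turn, a rotation vector about the tool's x, y, z in rad, then the opening, from -1 (shut) to 1 (fully open). A call has 1 to 5 rows; each row is the pose to reach, as a shift and turn from the pose commanded when the call began, along the tool's axes at that moment; what a row does not reach only later rows make up. A row lasts 1/12 s, in which the tool goes at most 41.7 mm and 7.16 degrees, less where a joint would pass 70% of its speed; a pose out of reach is approached as far as the arm can. A call with a gripper value outside its range is refused whole. The fingers move at their own pace and stop on an object; "grip_force" is the grip in N (left out, the last holds). Time passes only in rows, so rows that repeat a pose let the fingers close. It gives the time, the measured TCP pose, the force, the opening and the grip force at its end, in the units of the state.
- get_obs(): the state, without advancing time (a new reading comes with each control period).
- optics.camera(name): name is "scene" or "top"; returns a dict with "color" (480x640x3 uint8, red, green, blue), "depth" (480x640 float32, m along the optical axis (not along the pixel's ray), 0 where there is no reading), "K" (3x3 intrinsics, pixels), "R" (3x3) and "t" (3): a world point X has camera coordinates R X + t. Camera axes: x right, y down, z forward; pixel columns grow to the right and rows downward; lengths in m; the calibration is good to about 2 mm. A picture is of the moment at which its call begins.
- workorder.hand_in(): hands the job in; it is judged then, once.
The state is a dict: "clock": time; "joint_pos": joint angles; "joint_velocities": joint speeds; "tau": joint torques, N m; "position": TCP position; "ee_rot": TCP orientation; "ft_force": force on the tool from outside, world axes, zero at the start; "torque": the same for the moment, N m; "grip_width": opening from 0.0 (shut) to 1.0 (fully open); "grasp_force": force on a finger pad.
Only numpy, scipy, OpenCV 4.12 (cv2) and the standard library are available. Lean on these libraries where they do the work, as an engineer would, in place of code of your own. Each camera call takes 0.05 s, during which the arm holds its last target. There are 200 camera calls.

## Task

Take the pen-shaped curing torch out of its wooden block and set the decorating wheel turning freely, either way round (it has a finger knob to push), at one turn in about 3 to 5 seconds. While it coasts untouched at that pace, keep the torch upright with its lens close above the middle of the raised pendant (within a fingertip's width of its centre), following the pendant round without a break for 6 seconds and never touching it. Then raise the torch a hand's breadth clear of everything on the wheel and finish still holding it there, upright and at rest, with the wheel left coasting and everything else on the bench left alone.

Things in the scene. Friction and masses are not known exactly. Their poses are not given: they have to be found in the camera images.
- wheel (a joint): Angle (rad) of the wheel's head about its vertical axis: grows counter-clockwise seen from above, endless both ways, not wrapped. Head: grey metal disc, 260 mm across, 13 mm thick, top 55 mm above the table, nominal 1.2 kg, inertia 0.01 kg m2. Bearing drag: nominally 0.0003 N m s/rad plus 0.0001 N m dry, so a push coasts down to half speed in roughly 20 s; mass varies by a third.
- knob_top (a point): Centre of the top of the finger knob: a black upright round pin, 20 mm across, fixed on the disc 110 mm from the axis and rising 40 mm above it, to 95 mm above the table. Seen from above it is 140 degrees (2.443 rad) counter-clockwise of the pendant. Pushed sideways with well under 1 N it turns the wheel. Two flat copper findings, 4 mm thick, are stuck elsewhere on the disc.
- wheel_base: Fixed dark steel foot of the decorating wheel, 170 mm across at the bottom, carrying the wheel. Origin at the centre of its underside; the wheel's axis passes through it along z. At wheel angle 0 the pendant lies along this body's +x axis.
- pendant_top (a point): Centre of the top of the pendant: round brass bezel 34 mm across with a green domed stone, stuck on a 40 mm cork disc on the wheel, centre 100 mm from the axis. This point is 75 mm above the table (20 mm above the disc; the dome ends 2 mm higher). Lens close above it means 10 to 50 mm over this point (about 30 is best) and within about 15 mm of it sideways.
- torch: Loose pen-shaped curing torch: aluminium cylinder 22 mm in diameter with a black grip band, 130 mm long plus a 5 mm rubber button on top, 90 g. Origin at the centre of its lower end, the lens; z points up the barrel. It stands lens down in the block, lens 5 mm above the table, 85 mm of barrel showing. Grip it 60 to 100 mm above the lens with about 20 N; the barrel may push the knob.
- stand: Fixed square wooden block, 85 x 85 mm and 45 mm high, with a round bore 29 mm across and 40 mm deep in its middle for the torch. Origin at the centre of its underside. It is left or right of the wheel; the big jar stands on the other side.
- big_jar: Bystander: loose glass jar with black cap, 64 mm across, 65 mm high. Origin under its centre. Leave alone.
- paint_jar: Bystander: loose small blue paint jar, 44 mm across, 50 mm high, beyond the wheel on the left. Leave alone.
- paint_bottle: Bystander: loose small red bottle, 34 mm across, 60 mm high, beyond the wheel on the right. Leave alone.
- bowl: Bystander: loose white bowl, 90 mm across, 35 mm high, nearer the robot on the right. Leave alone.
- spatula: Bystander: loose spatula 170 mm long lying on the right. Leave alone.
- pliers: Bystander: loose pliers with blue handles, 170 mm long, lying on the left. Leave alone.
There are look-alikes about, which are no part of the job. Several things have the shape of the torch; the one meant has the colours described above. There is more than one size of the stand; the one meant has the size given above.

How it is judged:
By the outcome, as a careful person would: the job done as asked, in the order asked, and still so for the second after the job is handed in, while the arm keeps its last pose, push and grip.
It also fails if it takes over 58 s, if anything falls off the work surface, if the arm or the gripper's body presses on something with over 40 N, if the wrist force passes 120 N, or if a joint passes its speed limit or range.

## Working session

There is one attempt and no reset: what is moved stays moved. The work goes in short steps, Python scripts to look and compute and a tool call to move; the robot and the scene stay as the last step left them, time stands still between calls to the robot, and variables do not carry over. Pictures are saved under pics/ and viewed, at most 10 in all, crops included, and the job is handed in when it is done.

Besides the shell and the picture viewer there is one more tool, called after "Request:" as a command line: name --pt "numbers of a row" for each row, then --argument value for the rest. jog_arm: Moves the arm, as the interface text tells. Its arguments: {"type":"object","properties":{"increments":{"type":"array"},"grip_force":{"type":"number"}},"required":["increments"]}

```bash
mkdir -p pics; ls
python3 - <<'E'
from workcell import get_obs, optics, workorder, manip
import cv2,numpy as np
o=get_obs();print({k:np.round(v,3) for k,v in o.items()}, manip.tip_extent, dir(manip))
for n in("scene","top"):
    c=optics.camera(n);cv2.imwrite(f"pics/{n}0.png",c["color"][:,:,::-1]);np.savez(f"{n}0.npz",**c)
    print(n,c["K"].round(1).tolist(),c["R"].round(3).tolist(),c["t"].round(3))
E
```

```text
pics
{'clock': np.float64(0.0), 'joint_pos': array([-1.131,  0.333, -0.065,  1.461,  0.022,  1.35 , -0.089]), 'joint_velocities': array([ 0.   ,  0.002,  0.   , -0.001,  0.002,  0.001, -0.   ]), 'tau': array([ 0.0000e+00, -6.2543e+01,  4.9000e-02, -3.9160e+01,  1.6000e-02,
        1.0000e-02,  0.0000e+00]), 'position': array([0.279, 0.559, 0.222]), 'ee_rot': array([ 0.229,  0.973, -0.001, -0.   ]), 'ft_force': array([-0.285,  0.493,  0.487]), 'torque': array([-0.018,  0.027,  0.003]), 'grasp_force': np.float64(0.0), 'grip_width': np.float64(1.002)} 0.025 ['MotionError', '__class__', '__delattr__', '__dict__', '__dir__', '__doc__', '__eq__', '__format__', '__ge__', '__getattribute__', '__getstate__', '__gt__', '__hash__', '__init__', '__init_subclass__', '__le__', '__lt__', '__module__', '__ne__', '__new__', '__reduce__', '__reduce_ex__', '__repr__', '__setattr__', '__sizeof__', '__str__', '__subclasshook__', '__weakref__', 'tip_extent']
scene [[445.6, 0.0, 318.3], [0.0, 445.6, 238.1], [0.0, 0.0, 1.0]] [[-0.628, 0.778, 0.004], [0.536, 0.437, -0.722], [-0.564, -0.452, -0.692]] [ 0.344 -0.229  1.4  ]
top [[504.0, 0.0, 329.2], [0.0, 504.0, 244.7], [0.0, 0.0, 1.0]] [[-0.009, -1.0, -0.025], [-0.995, 0.012, -0.103], [0.103, 0.024, -0.994]] [0.042 0.587 1.103]
```

View pics/top0.png

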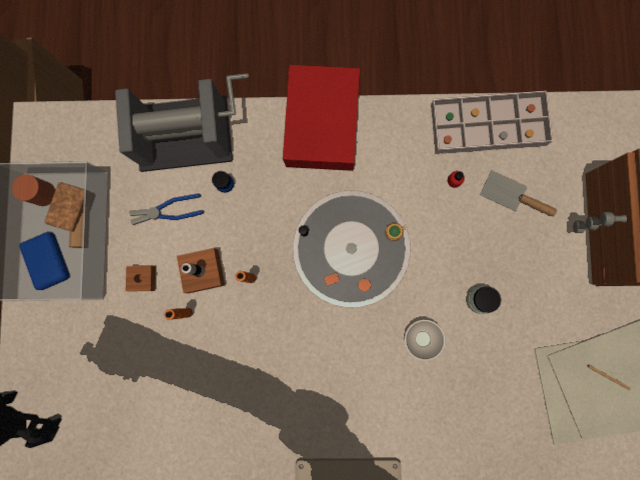

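View pics/scene0.png

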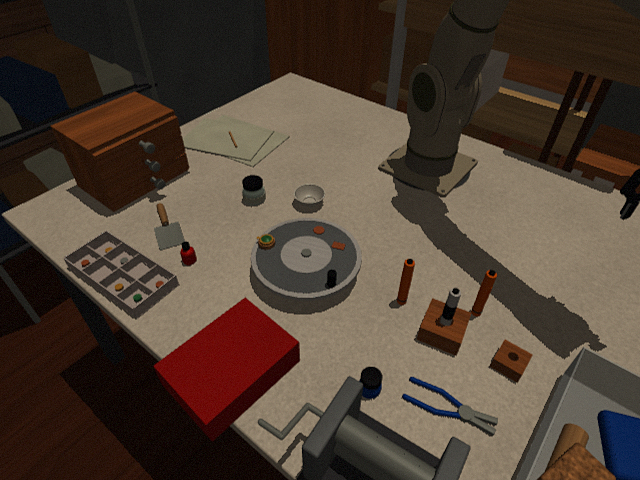

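Torch look-alikes in the top view are the orange pens at (245,277) and (178,314). The aluminium pen with the black band at (190,269) in the large block is the one I want, and the small block at (140,278) is a decoy stand. I'll check this in enlarged crops.

Run:
```python
import cv2,numpy as np
t=cv2.imread("pics/top0.png");s=cv2.imread("pics/scene0.png")
def cr(im,x,y,w,h,k): return cv2.resize(im[y:y+h,x:x+w],None,fx=k,fy=k,interpolation=cv2.INTER_CUBIC)
# panels 400x300
a=cr(t,160,235,80,60,5);b=cr(s,410,275,80,80*3//4,5)
c=cr(t,285,180,133,100,3);d=cr(s,240,210,133,100,3)
f=lambda i:cv2.resize(i,(400,300))
cv2.imwrite("pics/crops0.png",np.vstack([np.hstack([f(a),f(b)]),np.hstack([f(c),f(d)])]))
```

```text
(no output)
```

View pics/crops0.png

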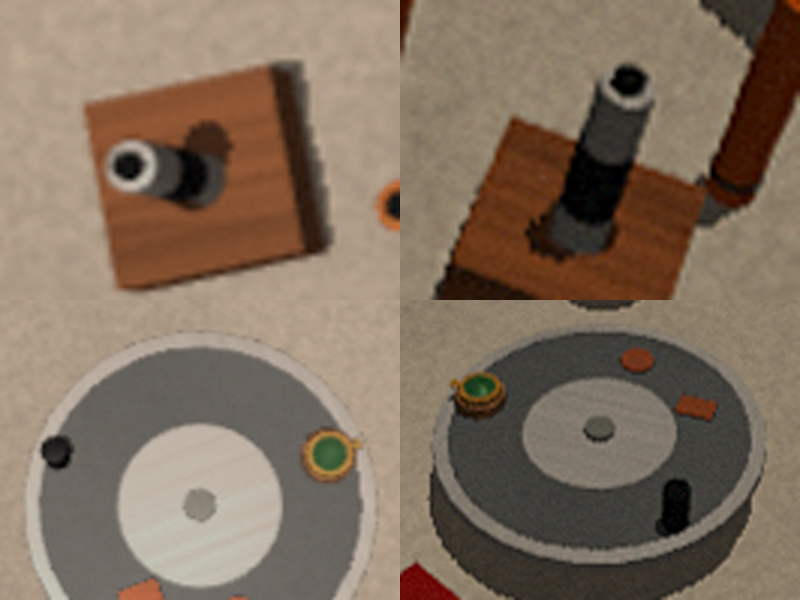

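The crops confirm the choice: aluminium barrel, black band, large block. Button pixels are (185.8,268.2) in top and (455.8,291) in scene. The hub is at (351.5,248.2)/(306.2,252.9), the pendant at (394.4,231.9)/(266.9,240.6) and the knob at (304,229.2)/(332.1,272.2).

```bash
cat > h.py <<'E'
import numpy as np,cv2
from scipy.spatial.transform import Rotation as Ro
C={n:dict(np.load(f"{n}0.npz")) for n in("top","scene")}
P={n:c["K"]@np.c_[c["R"],c["t"]] for n,c in C.items()}
def tri(a,b):
    X=cv2.triangulatePoints(P["top"],P["scene"],np.float64(a).reshape(2,1),np.float64(b).reshape(2,1))[:,0];return X[:3]/X[3]
def proj(n,X):
    p=P[n]@np.r_[X,1];return p[:2]/p[2]
def onz(n,uv,z):  # pixel -> point at height z
    c=C[n];d=c["R"].T@np.linalg.inv(c["K"])@np.r_[uv,1];o=-c["R"].T@c["t"];return o+d*(z-o[2])/d[2]
E
python3 - <<'E'
from h import *
for n,a,b in[("button",(185.8,268.2),(455.8,291)),("exit",(201.6,272),(446.6,322)),("hub",(351.5,248.2),(306.2,252.9)),("pend",(394.4,231.9),(266.9,240.6)),("knob",(304,229.2),(332.1,272.2))]:
    X=tri(a,b);print(n,X.round(4),(proj("top",X)-a).round(1),(proj("scene",X)-b).round(1), C["top"]["depth"][int(a[1]),int(a[0])])
# block top face corners in top (z=.045), wheel rim fit
q=[(160+x/5,235+y/5) for x,y in[(85,103),(270,66),(305,250),(120,290)]]
Q=np.array([onz("top",p,.045) for p in q]);print(Q.round(3),Q.mean(0),np.linalg.norm(np.diff(Q,axis=0),axis=1))
w=[onz("top",p,.055) for p in[(285+26/3.0075,180+205/3.0075),(285+375/3.0075,180+205/3.0075)]];print(w)
# depth points of the disc -> circle centre
c=C["top"];v,u=np.mgrid[0:480,0:640];z=c["depth"];k=np.linalg.inv(c["K"])
W=(np.stack([u,v,np.ones_like(u)],-1)@k.T*z[...,None]-c["t"])@c["R"]
m=(abs(W[...,2]-.055)<.006)&(u>285)&(u<420)&(v>180)&(v<315)&(z>0)
(x,y),r=cv2.minEnclosingCircle(W[m][:,:2].astype(np.float32));print("disc",x,y,r,W[m][:,2].mean(),m.sum())
hull=cv2.convexHull(W[m][:,:2].astype(np.float32)*1000);print(cv2.fitEllipse(hull))
m=(W[...,2]>.105)&(abs(u-190)<20)&(abs(v-269)<15)&(z>0);print("torchtop",W[m].mean(0),np.median(W[m],0),W[m][:,2].max(),m.sum())
E
```

```text
button [0.5322 0.3277 0.135 ] [-0.1  0.1] [-0.2  0. ] 1.031576
exit [0.5285 0.3267 0.029 ] [-1.   0.6] [-1.6  0.1] 1.1103902
hub [ 0.5769 -0.0133  0.0551] [-0.2  0.1] [-0.3 -0. ] 1.098549
pend [ 0.6107 -0.1072  0.0632] [-0.2  0.2] [-0.3 -0. ] 1.0880613
knob [0.6146 0.0893 0.0926] [-0.6  0.4] [-1.  -0.1] 1.074164
[[0.566 0.376 0.045]
 [0.582 0.293 0.045]
 [0.5   0.276 0.045]
 [0.483 0.358 0.045]] [0.53259978 0.32581405 0.045     ] [0.08437524 0.08380529 0.08393817]
[array([0.57876241, 0.11374484, 0.055     ]), array([ 0.57573579, -0.14106753,  0.055     ])]
disc 0.5785261392593384 -0.013510107062757015 0.13013313710689545 0.05523239282630808 10318
((578.1456909179688, -13.151559829711914), (258.2458190917969, 258.60009765625), 101.07177734375)
torchtop [0.53328216 0.32387431 0.13102874] [0.5328784  0.32298173 0.13440307] 0.1439413549111023 124
```

Request:
jog_arm --pt "-0.02 -0.006 0 0 0 0 1" --pt "-0.055 -0.016 0 0 0 0 1" --pt "-0.09 -0.026 0 0 0 0 1" --pt "-0.128 -0.037 0 0 0 0 1" --pt "-0.165 -0.048 0 0 0 0 1" --grip_force 20

```text
clock: 0.52
position: [0.4062, 0.4412, 0.222]
ee_rot: [0.229, 0.973, -0.0, -0.0]
ft_force: [0.5, 0.7, 0.3]
grip_width: 1.0
grasp_force: 0.0
```

Request:
jog_arm --pt "-0.037 -0.011 0 0 0 0 1" --pt "-0.075 -0.022 0 0 0 0 1" --pt "-0.11 -0.032 0 0 0 0 1" --pt "-0.14 -0.041 0 0 0 0 1" --pt "-0.165 -0.048 0 0 0 0 1"

```text
clock: 0.93
position: [0.5332, 0.3232, 0.222]
ee_rot: [0.23, 0.973, -0.001, 0.0]
ft_force: [-0.0, 0.7, 0.5]
grip_width: 1.003
grasp_force: 0.0
```

Request:
jog_arm --pt "0 0 0 0 0 0 1" --pt "0 0 0 0 0 0 1" --pt "0 0 0 0 0 0 1"

```text
clock: 1.18
position: [0.5308, 0.3266, 0.2219]
ee_rot: [0.229, 0.973, -0.0, -0.0]
ft_force: [-1.1, 0.3, -0.3]
grip_width: 0.999
grasp_force: 0.0
```

Run:
```python
from workcell import get_obs
from h import *
o=get_obs();R=Ro.from_quat(o["ee_rot"]);p=o["position"];print(o["clock"],p,o["ee_rot"],R.as_matrix().round(4).tolist(),o["joint_pos"].round(2))
print("to torch in tool:",R.inv().apply(np.r_[.532,.326,.103]-p))
```

```text
1.1833 [0.53078873 0.32660759 0.22191968] [ 2.29080893e-01  9.73407269e-01 -5.39344905e-05 -4.80271990e-04] [[-0.895, 0.446, -0.001], [0.446, 0.895, 0.0001], [0.0009, -0.0003, -1.0]] [-0.72  0.33  0.12  1.47 -0.04  1.35  0.51]
to torch in tool: [-1.46336455e-03  3.50316662e-05  1.18918391e-01]
```

Request:
jog_arm --pt "-0.001 0 0.02 0 0 0 1" --pt "-0.001 0 0.045 0 0 0 1" --pt "-0.001 0 0.07 0 0 0 1" --pt "-0.001 0 0.095 0 0 0 1" --pt "-0.001 0 0.119 0 0 0 1"

```text
clock: 1.6
position: [0.5308, 0.3272, 0.102]
ee_rot: [0.228, 0.974, 0.0, -0.0]
ft_force: [0.3, 0.5, -0.4]
grip_width: 1.002
grasp_force: 0.0
```

Request:
jog_arm --pt "0 0 0 0 0 0 -1" --pt "0 0 0 0 0 0 -1" --pt "0 0 0 0 0 0 -1" --pt "0 0 0 0 0 0 -1" --pt "0 0 0 0 0 0 -1" --grip_force 22

```text
clock: 2.02
position: [0.533, 0.3264, 0.1051]
ee_rot: [0.229, 0.973, 0.001, 0.001]
ft_force: [0.2, 0.7, 0.4]
grip_width: 0.298
grasp_force: 0.0
```

Request:
jog_arm --pt "0 0 0 0 0 0 -1" --pt "0 0 0 0 0 0 -1" --pt "0 0 0 0 0 0 -1" --pt "0 0 0 0 0 0 -1" --pt "0 0 0 0 0 0 -1"

```text
clock: 2.43
position: [0.5333, 0.3262, 0.105]
ee_rot: [0.229, 0.973, 0.001, 0.001]
ft_force: [-0.1, 0.0, 7.0]
grip_width: 0.242
grasp_force: 22.5
```

Request:
jog_arm --pt "0 0 -0.01 0 0 0 -1" --pt "0 0 -0.025 0 0 0 -1" --pt "0 0 -0.045 0 0 0 -1" --pt "0 0 -0.065 0 0 0 -1" --pt "0 0 -0.085 0 0 0 -1"

```text
clock: 2.85
position: [0.5322, 0.3254, 0.1899]
ee_rot: [0.229, 0.973, -0.0, -0.0]
ft_force: [0.3, -0.2, -0.3]
grip_width: 0.243
grasp_force: 21.8
```

Request:
jog_arm --pt "0 0 -0.03 0 0 0 -1" --pt "0 0 -0.06 0 0 0 -1" --pt "0 0 -0.07 0 0 0 -1" --pt "0 0 -0.07 0 0 0 -1" --pt "0 0 -0.07 0 0 0 -1"

```text
clock: 3.27
position: [0.5323, 0.3255, 0.2582]
ee_rot: [0.229, 0.973, 0.0, 0.0]
ft_force: [-0.8, -0.3, -1.8]
grip_width: 0.245
grasp_force: 21.9
```

Run:
```python
from workcell import get_obs,optics
from h import *
o=get_obs();print(o["clock"],o["position"],o["ee_rot"],o["ft_force"],o["grip_width"])
ims=[]
p=o["position"]
for n in("top","scene"):
    im=optics.camera(n)["color"][:,:,::-1];u,v=proj(n,p-[0,0,.06]).astype(int);print(n,u,v)
    x,y=u-50,v-50;im=im[max(y,0):y+100,x:x+100];ims.append(cv2.resize(im,(400,400),interpolation=cv2.INTER_CUBIC));print(x,y)
cv2.imwrite("pics/held.png",np.hstack(ims))
```

```text
3.2667 [0.53226445 0.32551736 0.2581681 ] [2.29333767e-01 9.73347837e-01 9.68888318e-05 5.34437965e-05] [-0.76410195 -0.29783619 -1.76233621] 0.24472276297589904
top 176 266
126 216
scene 461 268
411 218
```

View pics/held.png

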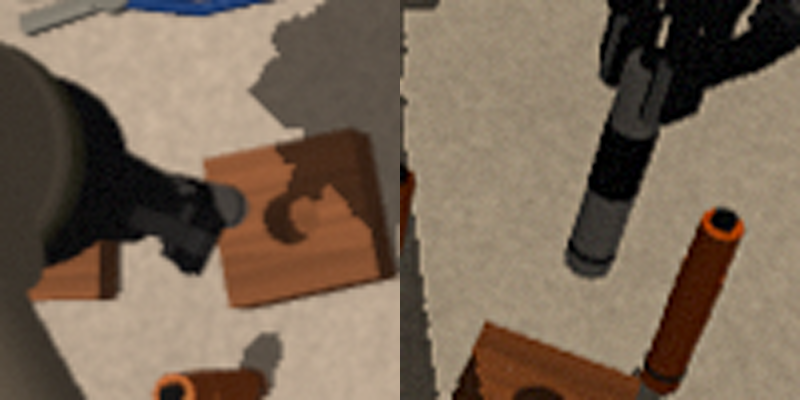

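Run:
```python
from h import *
X=tri((184,268),(457.75,283.9));print(X)
for z in(.16,.18,.24): print(z,proj("top",[.5323,.3255,z]),proj("scene",[.5323,.3255,z]))
```

```text
[0.53126657 0.32601521 0.15381673]
0.16 [182.90249588 267.50971318] [457.3719675  281.99397427]
0.18 [179.698125   266.91700184] [459.73743459 274.96181853]
0.24 [169.26024213 264.98631037] [467.33246698 252.38300059]
```

Request:
jog_arm --pt "-0.02 -0.016 0 0 0 0 -1" --pt "-0.047 -0.038 0 0 0 0 -1" --pt "-0.075 -0.061 0 0 0 0 -1" --pt "-0.103 -0.084 0 0 0 0 -1" --pt "-0.131 -0.107 0 0 0 0 -1"

```text
clock: 3.78
position: [0.6015, 0.1696, 0.2565]
ee_rot: [0.229, 0.973, -0.001, -0.001]
ft_force: [0.4, 0.5, -0.4]
grip_width: 0.249
grasp_force: 21.8
```

Request:
jog_arm --pt "-0.028 -0.023 0 0 0 0 -1" --pt "-0.055 -0.045 0 0 0 0 -1" --pt "-0.073 -0.06 0 0 0 0 -1" --pt "-0.083 -0.068 0 0 0 0 -1" --pt "-0.083 -0.068 0 0 0 0 -1"

```text
clock: 4.2
position: [0.646, 0.0698, 0.2567]
ee_rot: [0.232, 0.973, -0.001, -0.001]
ft_force: [0.3, -1.2, 0.1]
grip_width: 0.244
grasp_force: 21.8
```

```bash
cat >> h.py <<'E'
CW=np.array([.578,-.0135])
def blob(n,im,lo,hi,z,amin=12):
    hsv=cv2.cvtColor(im,cv2.COLOR_RGB2HSV);m=cv2.inRange(hsv,lo,hi)
    k,_,st,ce=cv2.connectedComponentsWithStats(m);out=[]
    for i in range(1,k):
        X=onz(n,ce[i],z)[:2]-CW
        if st[i,4]>=amin and .03<np.hypot(*X)<.135: out.append((round(np.degrees(np.arctan2(X[1],X[0])),2),round(np.hypot(*X),4),int(st[i,4])))
    return out
def wheel(n,im):
    return dict(g=blob(n,im,(40,70,30),(85,255,255),.076),o=blob(n,im,(3,140,90),(12,255,255),.059))
E
python3 - <<'E'
from workcell import get_obs,optics
from h import *
for n in C: print(n,wheel(n,C[n]["color"]))
for n in C: print(n,wheel(n,optics.camera(n)["color"]))
o=get_obs();p=o["position"];R=Ro.from_quat(o["ee_rot"]);print(o["clock"],p,o["ee_rot"],o["joint_pos"].round(2))
a=np.radians(52);print(R.inv().apply(np.r_[CW+.11*np.r_[np.cos(a),np.sin(a)],.169]-p))
E
```

```text
top {'g': [(np.float64(-70.07), np.float64(0.0983), 87)], 'o': [(np.float64(146.6), np.float64(0.0808), 110), (np.float64(-162.01), np.float64(0.085), 109)]}
scene {'g': [(np.float64(-67.27), np.float64(0.0978), 49)], 'o': [(np.float64(-162.13), np.float64(0.084), 57), (np.float64(145.24), np.float64(0.08), 66)]}
top {'g': [(np.float64(-69.97), np.float64(0.0982), 87)], 'o': [(np.float64(-158.88), np.float64(0.0859), 60)]}
scene {'g': [(np.float64(-67.4), np.float64(0.0978), 51)], 'o': []}
4.3 [0.64515702 0.0745449  0.25715934] [ 2.29087345e-01  9.73405374e-01  2.19830120e-05 -9.82334537e-04] [-0.37  0.38  0.26  1.35 -0.1   1.43  0.99]
[-0.00128405 -0.00093236  0.08815742]
```

```bash
cat >> h.py <<'E'
T=np.array([[-.895,.446],[.446,.895]])  # world xy -> tool xy (symmetric)
def arc(ang,r,start_xy):  # angles deg; rows of 5 relative to call start
    P=[np.array(start_xy)]+[CW+r*np.r_[np.cos(a),np.sin(a)] for a in np.radians(ang)]
    for i in range(0,len(ang),5):
        print([ (T@(P[j+1]-P[i])).round(4).tolist() for j in range(i,min(i+5,len(ang)))])
E
python3 - <<'E'
from h import *
inc=[1,1.5,2,2,2, 2.5,3,3.5,4,4.5, 5,5.5,6,6.5,7, 7.4,7.8,8.2,8.5,8.7, 8.7,8.7, 6,3,1]
a=52+np.cumsum(inc);print(a[-1])
arc(a,.11,CW+.11*np.r_[np.cos(np.radians(52)),np.sin(np.radians(52))])
E
```

```text
176.0
[[0.0019, 0.0004], [0.0047, 0.0009], [0.0085, 0.0014], [0.0123, 0.0018], [0.0162, 0.0021]]
[[0.0048, 0.0001], [0.0106, 0.0], [0.0173, -0.0004], [0.0249, -0.0015], [0.0333, -0.0033]]
[[0.0092, -0.0028], [0.0189, -0.0068], [0.0291, -0.0122], [0.0394, -0.0192], [0.0496, -0.028]]
[[0.0095, -0.0106], [0.0179, -0.023], [0.0248, -0.0371], [0.0298, -0.0526], [0.0325, -0.0691]]
[[0.0002, -0.0167], [-0.0022, -0.0332], [-0.0053, -0.0443], [-0.0072, -0.0497], [-0.008, -0.0515]]
```

Request:
jog_arm --pt "-0.001 -0.001 0.02 0 0 0 -1" --pt "-0.001 -0.001 0.045 0 0 0 -1" --pt "-0.001 -0.001 0.068 0 0 0 -1" --pt "-0.001 -0.001 0.082 0 0 0 -1" --pt "-0.001 -0.001 0.088 0 0 0 -1"

```text
clock: 4.72
position: [0.6442, 0.0749, 0.1672]
ee_rot: [0.228, 0.974, -0.0, -0.002]
ft_force: [-0.7, -0.1, -0.8]
grip_width: 0.247
grasp_force: 21.9
```

Request:
jog_arm --pt "0 0 0 0 0 0 -1" --pt "0 0 0 0 0 0 -1"

```text
clock: 4.88
position: [0.6461, 0.0735, 0.1709]
ee_rot: [0.229, 0.974, 0.0, 0.0]
ft_force: [0.6, -0.3, -0.3]
grip_width: 0.249
grasp_force: 21.9
```

Request:
jog_arm --pt "0.0019 0.0004 0 0 0 0 -1" --pt "0.0047 0.0009 0 0 0 0 -1" --pt "0.0085 0.0014 0 0 0 0 -1" --pt "0.0123 0.0018 0 0 0 0 -1" --pt "0.0162 0.0021 0 0 0 0 -1"

```text
clock: 5.3
position: [0.6324, 0.0816, 0.1707]
ee_rot: [0.229, 0.973, 0.0, 0.0]
ft_force: [1.6, -1.2, -0.4]
grip_width: 0.242
grasp_force: 21.9
```

Request:
jog_arm --pt "0.0048 0.0001 0 0 0 0 -1" --pt "0.0106 0 0 0 0 0 -1" --pt "0.0173 -0.0004 0 0 0 0 -1" --pt "0.0249 -0.0015 0 0 0 0 -1" --pt "0.0333 -0.0033 0 0 0 0 -1"

```text
clock: 5.72
position: [0.6005, 0.0935, 0.1702]
ee_rot: [0.229, 0.973, 0.0, -0.0]
ft_force: [0.8, 0.4, -1.1]
grip_width: 0.244
grasp_force: 21.8
```

Request:
jog_arm --pt "0.0092 -0.0028 0 0 0 0 -1" --pt "0.0189 -0.0068 0 0 0 0 -1" --pt "0.0291 -0.0122 0 0 0 0 -1" --pt "0.0394 -0.0192 0 0 0 0 -1" --pt "0.0496 -0.028 0 0 0 0 -1"

```text
clock: 6.13
position: [0.5433, 0.0906, 0.1703]
ee_rot: [0.229, 0.973, 0.0, 0.0]
ft_force: [0.4, 0.1, -1.0]
grip_width: 0.244
grasp_force: 21.8
```

Request:
jog_arm --pt "0.0095 -0.0106 0 0 0 0 -1" --pt "0.0179 -0.023 0 0 0 0 -1" --pt "0.0248 -0.0371 0 0 0 0 -1" --pt "0.0298 -0.0526 0 0 0 0 -1" --pt "0.0325 -0.0691 0 0 0 0 -1"

```text
clock: 6.55
position: [0.4831, 0.043, 0.1703]
ee_rot: [0.229, 0.973, 0.0, 0.0]
ft_force: [1.0, 0.3, -0.4]
grip_width: 0.248
grasp_force: 21.8
```

Request:
jog_arm --pt "0.0002 -0.0167 0 0 0 0 -1" --pt "-0.0022 -0.0332 0 0 0 0 -1" --pt "-0.0053 -0.0443 -0.01 0 0 0 -1" --pt "-0.0072 -0.0497 -0.025 0 0 0 -1" --pt "-0.008 -0.0515 -0.036 0 0 0 -1"

```text
clock: 6.97
position: [0.4687, -0.0082, 0.208]
ee_rot: [0.23, 0.973, 0.0, 0.001]
ft_force: [0.7, 0.2, -0.3]
grip_width: 0.243
grasp_force: 21.8
```

```bash
cat > snap.py <<'E'
from workcell import get_obs,optics
from h import *
import sys,json
def snap(n):
    t=get_obs()["clock"];im=optics.camera(n)["color"];w=wheel(n,im);cv2.imwrite(f"pics/{n}_{t:.2f}.png",im[:,:,::-1])
    print(round(float(t),3),n,{k:[tuple(map(float,x)) for x in v] for k,v in w.items()})
for n in sys.argv[1:]: snap(n)
o=get_obs();print(o["clock"],o["position"])
E
python3 snap.py scene top scene
```

```text
6.967 scene {'g': [(63.89, 0.1035, 67.0)], 'o': [(-78.39, 0.0815, 47.0), (-26.24, 0.0847, 80.0)]}
7.017 top {'g': [(70.3, 0.1008, 84.0)], 'o': [(-21.55, 0.0837, 108.0), (-73.71, 0.08, 92.0)]}
7.067 scene {'g': [(74.03, 0.1032, 67.0)], 'o': [(-67.2, 0.0792, 64.0), (-15.51, 0.085, 80.0)]}
7.1167 [ 0.46941145 -0.00642516  0.2073243 ]
```

```bash
sed -i 's/^CW=.*/CW=np.array([.5775,-.0125])/' h.py
cat > fit.py <<'E'
# snapshot (optional args: cameras), log pendant angles, fit theta(t), plan rows
from workcell import get_obs,optics
from h import *
import sys,json,os
from scipy.optimize import least_squares
L=json.load(open("log.json")) if os.path.exists("log.json") else []
OFF=[216.4,268.1]
def meas(n,t,im):
    w=wheel(n,im);out=[]
    for a,r,s in w["g"]:
        X=r*np.r_[np.cos(np.radians(a)),np.sin(np.radians(a))]-(np.r_[.0042,.0022] if n=="scene" else 0)
        if s>35 and abs(np.hypot(*X)-.0995)<.006: out.append(np.degrees(np.arctan2(X[1],X[0])))
    for a,r,s in w["o"]:
        if s>40 and abs(r-.0823)<.006: out+= [a-o for o in OFF]
    return [[n,float(t),float(a)] for a in out]
def fit(L,guess):
    # candidates gated against current model
    t0=6.967
    f=lambda p,t:p[0]+np.degrees(p[1]*(t-t0)-.5*p[2]*(t-t0)**2)
    p=np.array(guess)
    for _ in range(4):
        d=[(t,(a-f(p,t)+180)%360-180) for n,t,a in L]; G=[(t,e) for t,e in d if abs(e)<10]
        t=np.array([g[0] for g in G])
        y=np.array([g[1] for g in G])+f(p,t)
        p=least_squares(lambda q:np.r_[(f(q,t)-y)/1.2,(q[2]-.066)/.015],p,loss="soft_l1").x
    return p,f,G
if __name__=="__main__":
    for s in sys.argv[1:]:
        if s.endswith(".png"):
            n,t=s[5:-4].split("_");t=round(round(float(t)*60)/60,4);im=cv2.imread(s)[:,:,::-1]
        else:
            n=s;t=get_obs()["clock"];im=optics.camera(n)["color"]
        L+=meas(n,t,im)
    json.dump(L,open("log.json","w"))
    p,f,G=fit(L,[65,1.87,.066])
    print("fit",p.round(4),[(round(t,2),round(float(e),1)) for t,e in G][-8:])
    o=get_obs();t=o["clock"];pos=o["position"];x=pos[:2]-CW
    w=p[1]-p[2]*(t-6.967);print("t",t,"pend",round(f(p,t)%360,1),"omega",round(w,3),"period",round(2*np.pi/w,2),"arm",pos.round(4),round(np.degrees(np.arctan2(x[1],x[0]))%360,1),np.hypot(*x).round(4))
E
python3 fit.py pics/scene_6.97.png pics/top_7.02.png pics/scene_7.07.png; ls pics
```

```text
fit [65.0197  1.8743  0.066 ] [(6.97, 0.4), (6.97, 0.2), (7.02, -0.5), (7.02, -0.5), (7.02, -0.3), (7.07, -0.1), (7.07, 0.8), (7.07, 0.1)]
t 7.1167 pend 81.1 omega 1.864 period 3.37 arm [ 0.4694 -0.0064  0.2073] 176.8 0.1083
crops0.png
held.png
scene0.png
scene_6.97.png
scene_7.07.png
top0.png
top_7.02.png
```

Request:
jog_arm --pt "0 0 0 0 0 0 -1" --pt "0 0 0 0 0 0 -1" --pt "0 0 0 0 0 0 -1" --pt "0 0 0 0 0 0 -1" --pt "0 0 0 0 0 0 -1"

```text
clock: 7.53
position: [0.4686, -0.0066, 0.2059]
ee_rot: [0.229, 0.973, -0.0, -0.0]
ft_force: [-0.0, -1.2, -0.6]
grip_width: 0.248
grasp_force: 21.8
```

```bash
cat > plan.py <<'E'
# plan.py cx cy k0 n lead : rows from commanded xy, for n rows starting now; lead in deg
from fit import *
import sys
def plan(start,n,lead=0,hold=0,pre=0):
    L=json.load(open("log.json"));p,f,_=fit(L,[65,1.87,.066]);t=get_obs()["clock"]
    A=[f(p,t+(j+1)/12)+lead for j in range(n)];r=.0995
    P=[np.array(start)]+[CW+r*np.r_[np.cos(a),np.sin(a)] for a in np.radians(A)]
    for j in range(hold): P[j+1]=P[0]+(P[hold+1]-P[0])*(pre if j==hold-1 else 0)
    for i in range(0,n,5):
        S=P[i]
        R=[(T@(P[j+1]-S)).round(3) for j in range(i,min(i+5,n))]
        Q=S+T@R[-1]; P[min(i+5,n)]=Q   # keep rounded command as next start
        print("["+", ".join(f"[{x[0]:g}, {x[1]:g}, 0, 0, 0, 0, -1]" for x in R)+"]")
    print("angles",np.round(np.array(A)%360,1).tolist(),"end cmd",P[-1].round(4).tolist())
if __name__=="__main__":
    a=sys.argv;plan([float(a[1]),float(a[2])],int(a[3]),*[float(x) if i!=1 else int(x) for i,x in enumerate(a[4:])])
E
python3 fit.py scene
python3 - <<'E'
import math;c=(.578,-.0135);a=math.radians(176);print(c[0]+.11*math.cos(a),c[1]+.11*math.sin(a))
E
python3 plan.py .4683 -.0058 20 0 5 0.35
```

```text
fit [65.0858  1.8485  0.066 ] [(7.02, -0.5), (7.02, -0.3), (7.07, -0.1), (7.07, 0.8), (7.07, 0.2), (7.53, -0.2), (7.53, 0.7), (7.53, -0.5)]
t 7.5833 pend 129.6 omega 1.808 period 3.48 arm [ 0.4686 -0.0066  0.206 ] 176.9 0.1091
0.4682679544714193 -0.005826787888146192
[[0, 0, 0, 0, 0, 0, -1], [0, 0, 0, 0, 0, 0, -1], [0, 0, 0, 0, 0, 0, -1], [0, 0, 0, 0, 0, 0, -1], [-0.004, -0.001, 0, 0, 0, 0, -1]]
[[-0.008, -0.002, 0, 0, 0, 0, -1], [-0.016, -0.015, 0, 0, 0, 0, -1], [-0.026, -0.026, 0, 0, 0, 0, -1], [-0.036, -0.035, 0, 0, 0, 0, -1], [-0.049, -0.043, 0, 0, 0, 0, -1]]
[[-0.013, -0.006, 0, 0, 0, 0, -1], [-0.027, -0.011, 0, 0, 0, 0, -1], [-0.041, -0.013, 0, 0, 0, 0, -1], [-0.055, -0.013, 0, 0, 0, 0, -1], [-0.07, -0.01, 0, 0, 0, 0, -1]]
[[-0.013, 0.004, 0, 0, 0, 0, -1], [-0.026, 0.01, 0, 0, 0, 0, -1], [-0.038, 0.017, 0, 0, 0, 0, -1], [-0.049, 0.027, 0, 0, 0, 0, -1], [-0.058, 0.038, 0, 0, 0, 0, -1]]
angles [138.3, 146.9, 155.4, 164.0, 172.5, 181.0, 189.4, 197.9, 206.3, 214.6, 223.0, 231.3, 239.6, 247.9, 256.2, 264.4, 272.6, 280.8, 288.9, 297.0] end cmd [0.6232, -0.1008]
```

Request:
jog_arm --pt "0 0 0 0 0 0 -1" --pt "0 0 0 0 0 0 -1" --pt "0 0 0 0 0 0 -1" --pt "0 0 0 0 0 0 -1" --pt "-0.004 -0.001 0 0 0 0 -1"

```text
clock: 8.0
position: [0.4716, -0.009, 0.2063]
ee_rot: [0.229, 0.973, 0.0, -0.0]
ft_force: [-1.1, 0.4, -1.3]
grip_width: 0.244
grasp_force: 21.8
```

Request:
jog_arm --pt "-0.008 -0.002 0 0 0 0 -1" --pt "-0.016 -0.015 0 0 0 0 -1" --pt "-0.026 -0.026 0 0 0 0 -1" --pt "-0.036 -0.035 0 0 0 0 -1" --pt "-0.049 -0.043 0 0 0 0 -1"

```text
clock: 8.42
position: [0.4968, -0.0711, 0.2063]
ee_rot: [0.23, 0.973, -0.0, 0.0]
ft_force: [1.0, -0.2, -0.7]
grip_width: 0.243
grasp_force: 21.8
```

```bash
python3 - <<'E'
from workcell import get_obs,optics
import cv2
t=get_obs()["clock"];im=optics.camera("scene")["color"];cv2.imwrite(f"pics/scene_{t:.4f}.png",im[:,:,::-1])
cv2.imwrite("pics/f1.png",cv2.resize(im[190:310,240:400,::-1],(800,600),interpolation=cv2.INTER_CUBIC))
E
python3 fit.py pics/scene_8.4167.png; ls pics
python3 - <<'E'
from h import *
# commanded xy after two calls
S=np.r_[.4683,-.0058]+T@np.r_[-.004,-.001]+T@np.r_[-.049,-.043];print(S)
from plan import plan
plan(S,15,1)
E
```

```text
fit [65.1723  1.8372  0.0675] [(7.07, 0.8), (7.07, 0.2), (7.53, 0.1), (7.53, 1.0), (7.53, -0.2), (8.42, 0.2), (8.42, -0.2), (8.42, -0.3)]
t 8.4667 pend 218.7 omega 1.736 period 3.62 arm [ 0.498  -0.0738  0.2064] 217.6 0.1004
crops0.png
f1.png
held.png
scene0.png
scene_6.97.png
scene_7.07.png
scene_8.4167.png
top0.png
top_7.02.png
[ 0.496111 -0.068818]
[[-0.021, -0.009, 0, 0, 0, 0, -1], [-0.035, -0.012, 0, 0, 0, 0, -1], [-0.049, -0.013, 0, 0, 0, 0, -1], [-0.063, -0.012, 0, 0, 0, 0, -1], [-0.077, -0.008, 0, 0, 0, 0, -1]]
[[-0.013, 0.005, 0, 0, 0, 0, -1], [-0.026, 0.012, 0, 0, 0, 0, -1], [-0.037, 0.02, 0, 0, 0, 0, -1], [-0.047, 0.03, 0, 0, 0, 0, -1], [-0.055, 0.042, 0, 0, 0, 0, -1]]
[[-0.006, 0.012, 0, 0, 0, 0, -1], [-0.011, 0.025, 0, 0, 0, 0, -1], [-0.014, 0.038, 0, 0, 0, 0, -1], [-0.015, 0.052, 0, 0, 0, 0, -1], [-0.014, 0.066, 0, 0, 0, 0, -1]]
angles [228.0, 236.2, 244.4, 252.6, 260.8, 268.9, 277.0, 285.1, 293.2, 301.2, 309.2, 317.2, 325.2, 333.1, 341.0] end cmd [0.6714, -0.0444]
```

View pics/f1.png

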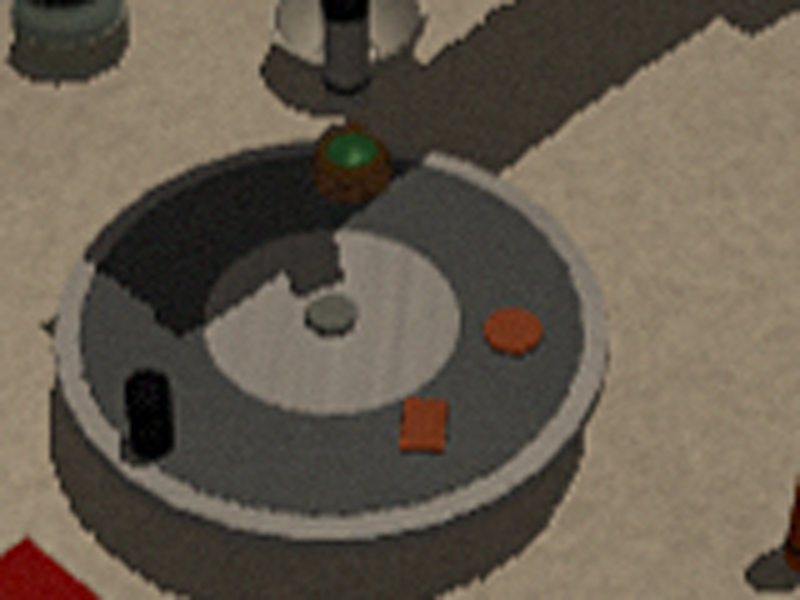

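The crop shows the torch lens at (345,88) straight above the pendant at (352,150), with a clear gap, so tracking has begun. I'll carry on.

Request:
jog_arm --pt "-0.021 -0.009 0 0 0 0 -1" --pt "-0.035 -0.012 0 0 0 0 -1" --pt "-0.049 -0.013 0 0 0 0 -1" --pt "-0.063 -0.012 0 0 0 0 -1" --pt "-0.077 -0.008 0 0 0 0 -1"

```text
clock: 8.88
position: [0.5625, -0.113, 0.2062]
ee_rot: [0.23, 0.973, -0.0, 0.0]
ft_force: [0.8, -0.1, -1.2]
grip_width: 0.246
grasp_force: 21.8
```

Request:
jog_arm --pt "-0.013 0.005 0 0 0 0 -1" --pt "-0.026 0.012 0 0 0 0 -1" --pt "-0.037 0.02 0 0 0 0 -1" --pt "-0.047 0.03 0 0 0 0 -1" --pt "-0.055 0.042 0 0 0 0 -1"

```text
clock: 9.3
position: [0.6307, -0.0995, 0.2059]
ee_rot: [0.23, 0.973, -0.0, -0.0]
ft_force: [0.2, -0.0, -1.4]
grip_width: 0.247
grasp_force: 21.8
```

```bash
python3 fit.py scene
python3 - <<'E'
from h import *
S=np.r_[.4961,-.0688]+T@np.r_[-.077,-.008]+T@np.r_[-.055,.042];print(S)
from plan import plan
plan(S,15,1)
E
```

```text
fit [6.51275e+01 1.83790e+00 6.30000e-02] [(7.53, 0.1), (7.53, 1.0), (7.53, -0.2), (8.42, -0.0), (8.42, -0.5), (8.42, -0.6), (9.3, 0.6), (9.3, -0.0)]
t 9.35 pend 305.8 omega 1.688 period 3.72 arm [ 0.6325 -0.0965  0.2055] 303.2 0.1004
[ 0.629404 -0.097242]
[[-0.01, 0.021, 0, 0, 0, 0, -1], [-0.014, 0.034, 0, 0, 0, 0, -1], [-0.015, 0.048, 0, 0, 0, 0, -1], [-0.015, 0.062, 0, 0, 0, 0, -1], [-0.013, 0.076, 0, 0, 0, 0, -1]]
[[0.004, 0.013, 0, 0, 0, 0, -1], [0.01, 0.025, 0, 0, 0, 0, -1], [0.018, 0.037, 0, 0, 0, 0, -1], [0.027, 0.047, 0, 0, 0, 0, -1], [0.037, 0.056, 0, 0, 0, 0, -1]]
[[0.011, 0.007, 0, 0, 0, 0, -1], [0.023, 0.013, 0, 0, 0, 0, -1], [0.036, 0.017, 0, 0, 0, 0, -1], [0.049, 0.02, 0, 0, 0, 0, -1], [0.063, 0.02, 0, 0, 0, 0, -1]]
angles [314.9, 322.9, 330.9, 338.8, 346.8, 354.7, 2.6, 10.5, 18.3, 26.1, 33.9, 41.7, 49.5, 57.2, 64.9] end cmd [0.6193, 0.0776]
```

Request:
jog_arm --pt "-0.01 0.021 0 0 0 0 -1" --pt "-0.014 0.034 0 0 0 0 -1" --pt "-0.015 0.048 0 0 0 0 -1" --pt "-0.015 0.062 0 0 0 0 -1" --pt "-0.013 0.076 0 0 0 0 -1"

```text
clock: 9.77
position: [0.6757, -0.0351, 0.2061]
ee_rot: [0.229, 0.973, -0.0, -0.0]
ft_force: [0.1, 0.1, -1.0]
grip_width: 0.252
grasp_force: 21.8
```

Request:
jog_arm --pt "0.004 0.013 0 0 0 0 -1" --pt "0.01 0.025 0 0 0 0 -1" --pt "0.018 0.037 0 0 0 0 -1" --pt "0.027 0.047 0 0 0 0 -1" --pt "0.037 0.056 0 0 0 0 -1"

```text
clock: 10.18
position: [0.6666, 0.0321, 0.2063]
ee_rot: [0.229, 0.973, 0.0, -0.0]
ft_force: [0.6, -1.2, -1.7]
grip_width: 0.245
grasp_force: 21.8
```

Request:
jog_arm --pt "0.011 0.007 0 0 0 0 -1" --pt "0.023 0.013 0 0 0 0 -1" --pt "0.036 0.017 0 0 0 0 -1" --pt "0.049 0.02 0 0 0 0 -1" --pt "0.063 0.02 0 0 0 0 -1"

```text
clock: 10.6
position: [0.6187, 0.0778, 0.2063]
ee_rot: [0.229, 0.973, 0.0, 0.0]
ft_force: [1.1, -0.3, 0.1]
grip_width: 0.249
grasp_force: 21.8
```

```bash
python3 fit.py scene
python3 - <<'E'
from plan import plan
plan([.6193,.0776],20,1)
E
```

```text
fit [6.5183e+01 1.8248e+00 4.7700e-02] [(8.42, 0.1), (8.42, -0.3), (8.42, -0.5), (9.3, -0.1), (9.3, -0.7), (10.6, -0.5), (10.6, 1.1), (10.6, 0.2)]
t 10.65 pend 71.7 omega 1.649 period 3.81 arm [0.6169 0.0792 0.2066] 66.7 0.0998
[[0.026, -0.004, 0, 0, 0, 0, -1], [0.039, -0.009, 0, 0, 0, 0, -1], [0.051, -0.016, 0, 0, 0, 0, -1], [0.062, -0.024, 0, 0, 0, 0, -1], [0.072, -0.033, 0, 0, 0, 0, -1]]
[[0.008, -0.011, 0, 0, 0, 0, -1], [0.015, -0.022, 0, 0, 0, 0, -1], [0.02, -0.035, 0, 0, 0, 0, -1], [0.023, -0.048, 0, 0, 0, 0, -1], [0.025, -0.061, 0, 0, 0, 0, -1]]
[[-0.001, -0.013, 0, 0, 0, 0, -1], [-0.003, -0.027, 0, 0, 0, 0, -1], [-0.006, -0.039, 0, 0, 0, 0, -1], [-0.012, -0.051, 0, 0, 0, 0, -1], [-0.018, -0.063, 0, 0, 0, 0, -1]]
[[-0.009, -0.01, 0, 0, 0, 0, -1], [-0.018, -0.019, 0, 0, 0, 0, -1], [-0.029, -0.027, 0, 0, 0, 0, -1], [-0.04, -0.033, 0, 0, 0, 0, -1], [-0.053, -0.037, 0, 0, 0, 0, -1]]
angles [80.6, 88.5, 96.3, 104.1, 111.9, 119.6, 127.4, 135.1, 142.8, 150.5, 158.2, 165.9, 173.5, 181.1, 188.7, 196.3, 203.9, 211.4, 218.9, 226.4] end cmd [0.5095, -0.0844]
```

Request:
jog_arm --pt "0.026 -0.004 0 0 0 0 -1" --pt "0.039 -0.009 0 0 0 0 -1" --pt "0.051 -0.016 0 0 0 0 -1" --pt "0.062 -0.024 0 0 0 0 -1" --pt "0.072 -0.033 0 0 0 0 -1"

```text
clock: 11.07
position: [0.5393, 0.0795, 0.2064]
ee_rot: [0.229, 0.973, 0.0, 0.0]
ft_force: [-0.4, -1.2, -0.3]
grip_width: 0.247
grasp_force: 21.8
```

Request:
jog_arm --pt "0.008 -0.011 0 0 0 0 -1" --pt "0.015 -0.022 0 0 0 0 -1" --pt "0.02 -0.035 0 0 0 0 -1" --pt "0.023 -0.048 0 0 0 0 -1" --pt "0.025 -0.061 0 0 0 0 -1"

```text
clock: 11.48
position: [0.4901, 0.0351, 0.2064]
ee_rot: [0.229, 0.973, 0.0, 0.0]
ft_force: [0.3, 0.4, -0.8]
grip_width: 0.248
grasp_force: 21.8
```

Request:
jog_arm --pt "-0.001 -0.013 0 0 0 0 -1" --pt "-0.003 -0.027 0 0 0 0 -1" --pt "-0.006 -0.039 0 0 0 0 -1" --pt "-0.012 -0.051 0 0 0 0 -1" --pt "-0.018 -0.063 0 0 0 0 -1"

```text
clock: 11.9
position: [0.4789, -0.0302, 0.2064]
ee_rot: [0.23, 0.973, 0.0, 0.0]
ft_force: [0.7, -0.3, -1.0]
grip_width: 0.247
grasp_force: 21.8
```

```bash
python3 fit.py scene
python3 - <<'E'
from h import *
S=np.r_[.6193,.0776]+T@np.r_[.072,-.033]+T@np.r_[.025,-.061]+T@np.r_[-.018,-.063];print(S)
from plan import plan
plan(S,20,1.5)
E
```

```text
fit [6.50729e+01 1.83560e+00 5.53000e-02] [(9.3, -0.3), (9.3, -0.9), (10.6, 0.3), (10.6, 1.8), (10.6, 1.0), (11.9, 0.3), (11.9, -0.7), (11.9, -0.4)]
t 11.95 pend 189.8 omega 1.56 period 4.03 arm [ 0.4789 -0.0331  0.2064] 191.8 0.1008
[ 0.478573 -0.027681]
[[-0.012, -0.013, 0, 0, 0, 0, -1], [-0.021, -0.021, 0, 0, 0, 0, -1], [-0.032, -0.029, 0, 0, 0, 0, -1], [-0.044, -0.034, 0, 0, 0, 0, -1], [-0.056, -0.038, 0, 0, 0, 0, -1]]
[[-0.012, -0.003, 0, 0, 0, 0, -1], [-0.025, -0.004, 0, 0, 0, 0, -1], [-0.037, -0.003, 0, 0, 0, 0, -1], [-0.05, -0.001, 0, 0, 0, 0, -1], [-0.062, 0.003, 0, 0, 0, 0, -1]]
[[-0.011, 0.005, 0, 0, 0, 0, -1], [-0.022, 0.012, 0, 0, 0, 0, -1], [-0.031, 0.02, 0, 0, 0, 0, -1], [-0.04, 0.029, 0, 0, 0, 0, -1], [-0.047, 0.039, 0, 0, 0, 0, -1]]
[[-0.006, 0.01, 0, 0, 0, 0, -1], [-0.011, 0.022, 0, 0, 0, 0, -1], [-0.014, 0.034, 0, 0, 0, 0, -1], [-0.016, 0.046, 0, 0, 0, 0, -1], [-0.016, 0.058, 0, 0, 0, 0, -1]]
angles [198.8, 206.2, 213.6, 221.0, 228.3, 235.6, 242.9, 250.2, 257.5, 264.7, 272.0, 279.2, 286.3, 293.5, 300.6, 307.7, 314.8, 321.9, 328.9, 335.9] end cmd [0.6682, -0.0529]
```

Request:
jog_arm --pt "-0.012 -0.013 0 0 0 0 -1" --pt "-0.021 -0.021 0 0 0 0 -1" --pt "-0.032 -0.029 0 0 0 0 -1" --pt "-0.044 -0.034 0 0 0 0 -1" --pt "-0.056 -0.038 0 0 0 0 -1"

```text
clock: 12.37
position: [0.5124, -0.0891, 0.2063]
ee_rot: [0.23, 0.973, -0.0, 0.0]
ft_force: [-0.3, 0.3, -1.1]
grip_width: 0.246
grasp_force: 21.8
```

Request:
jog_arm --pt "-0.012 -0.003 0 0 0 0 -1" --pt "-0.025 -0.004 0 0 0 0 -1" --pt "-0.037 -0.003 0 0 0 0 -1" --pt "-0.05 -0.001 0 0 0 0 -1" --pt "-0.062 0.003 0 0 0 0 -1"

```text
clock: 12.78
position: [0.5694, -0.114, 0.2061]
ee_rot: [0.23, 0.973, -0.0, -0.0]
ft_force: [-0.1, -0.4, -0.8]
grip_width: 0.249
grasp_force: 21.8
```

Request:
jog_arm --pt "-0.011 0.005 0 0 0 0 -1" --pt "-0.022 0.012 0 0 0 0 -1" --pt "-0.031 0.02 0 0 0 0 -1" --pt "-0.04 0.029 0 0 0 0 -1" --pt "-0.047 0.039 0 0 0 0 -1"

```text
clock: 13.2
position: [0.629, -0.0996, 0.2059]
ee_rot: [0.23, 0.973, -0.0, -0.0]
ft_force: [-1.0, -0.3, -0.7]
grip_width: 0.246
grasp_force: 21.8
```

```bash
python3 fit.py scene
python3 - <<'E'
from h import *
S=np.r_[.4786,-.0277]+T@np.r_[-.056,-.038]+T@np.r_[-.062,.003]+T@np.r_[-.047,.039];print(S)
from plan import plan
plan(S,25,1)
E
```

```text
fit [6.50306e+01 1.83860e+00 5.68000e-02] [(10.6, 0.3), (10.6, 1.8), (10.6, 1.0), (11.9, 0.6), (11.9, -0.5), (11.9, -0.2), (13.2, 0.1), (13.2, -0.4)]
t 13.25 pend 302.7 omega 1.482 period 4.24 arm [ 0.6305 -0.0973  0.2056] 302.0 0.1
[ 0.628059 -0.09771 ]
[[-0.009, 0.015, 0, 0, 0, 0, -1], [-0.013, 0.027, 0, 0, 0, 0, -1], [-0.015, 0.039, 0, 0, 0, 0, -1], [-0.016, 0.051, 0, 0, 0, 0, -1], [-0.016, 0.063, 0, 0, 0, 0, -1]]
[[0.002, 0.012, 0, 0, 0, 0, -1], [0.005, 0.023, 0, 0, 0, 0, -1], [0.01, 0.034, 0, 0, 0, 0, -1], [0.016, 0.045, 0, 0, 0, 0, -1], [0.023, 0.054, 0, 0, 0, 0, -1]]
[[0.008, 0.009, 0, 0, 0, 0, -1], [0.017, 0.017, 0, 0, 0, 0, -1], [0.027, 0.023, 0, 0, 0, 0, -1], [0.037, 0.028, 0, 0, 0, 0, -1], [0.048, 0.032, 0, 0, 0, 0, -1]]
[[0.012, 0.003, 0, 0, 0, 0, -1], [0.023, 0.004, 0, 0, 0, 0, -1], [0.035, 0.004, 0, 0, 0, 0, -1], [0.046, 0.003, 0, 0, 0, 0, -1], [0.058, -0, 0, 0, 0, 0, -1]]
[[0.01, -0.004, 0, 0, 0, 0, -1], [0.021, -0.009, 0, 0, 0, 0, -1], [0.03, -0.016, 0, 0, 0, 0, -1], [0.039, -0.023, 0, 0, 0, 0, -1], [0.046, -0.031, 0, 0, 0, 0, -1]]
angles [310.8, 317.8, 324.8, 331.8, 338.8, 345.7, 352.7, 359.6, 6.5, 13.3, 20.2, 27.0, 33.8, 40.5, 47.3, 54.0, 60.7, 67.4, 74.1, 80.7, 87.3, 93.9, 100.5, 107.0, 113.5] end cmd [0.5384, 0.0788]
```

Request:
jog_arm --pt "-0.009 0.015 0 0 0 0 -1" --pt "-0.013 0.027 0 0 0 0 -1" --pt "-0.015 0.039 0 0 0 0 -1" --pt "-0.016 0.051 0 0 0 0 -1" --pt "-0.016 0.063 0 0 0 0 -1"

```text
clock: 13.67
position: [0.6712, -0.0485, 0.2062]
ee_rot: [0.229, 0.973, -0.0, -0.0]
ft_force: [0.3, -0.1, -0.8]
grip_width: 0.244
grasp_force: 21.8
```

Request:
jog_arm --pt "0.002 0.012 0 0 0 0 -1" --pt "0.005 0.023 0 0 0 0 -1" --pt "0.01 0.034 0 0 0 0 -1" --pt "0.016 0.045 0 0 0 0 -1" --pt "0.023 0.054 0 0 0 0 -1"

```text
clock: 14.08
position: [0.6742, 0.0108, 0.2063]
ee_rot: [0.229, 0.973, 0.0, -0.0]
ft_force: [0.2, 0.2, -1.0]
grip_width: 0.243
grasp_force: 21.8
```

Request:
jog_arm --pt "0.008 0.009 0 0 0 0 -1" --pt "0.017 0.017 0 0 0 0 -1" --pt "0.027 0.023 0 0 0 0 -1" --pt "0.037 0.028 0 0 0 0 -1" --pt "0.048 0.032 0 0 0 0 -1"

```text
clock: 14.5
position: [0.6449, 0.06, 0.2063]
ee_rot: [0.229, 0.973, 0.0, 0.0]
ft_force: [0.1, -0.1, -0.6]
grip_width: 0.248
grasp_force: 21.8
```

Request:
jog_arm --pt "0.012 0.003 0 0 0 0 -1" --pt "0.023 0.004 0 0 0 0 -1" --pt "0.035 0.004 0 0 0 0 -1" --pt "0.046 0.003 0 0 0 0 -1" --pt "0.058 0 0 0 0 0 -1"

```text
clock: 14.92
position: [0.5928, 0.0857, 0.2063]
ee_rot: [0.229, 0.973, 0.0, 0.0]
ft_force: [-0.1, -0.8, -0.8]
grip_width: 0.25
grasp_force: 21.8
```

Request:
jog_arm --pt "0.01 -0.004 -0.006 0 0 0 -1" --pt "0.018 -0.007 -0.025 0 0 0 -1" --pt "0.022 -0.009 -0.05 0 0 0 -1" --pt "0.022 -0.009 -0.075 0 0 0 -1" --pt "0.022 -0.009 -0.1 0 0 0 -1"

```text
clock: 15.33
position: [0.5691, 0.0868, 0.3077]
ee_rot: [0.229, 0.973, 0.0, 0.0]
ft_force: [0.3, 0.6, -0.4]
grip_width: 0.247
grasp_force: 21.8
```

Request:
jog_arm --pt "0 0 -0.02 0 0 0 -1" --pt "0 0 -0.03 0 0 0 -1" --pt "0 0 -0.03 0 0 0 -1" --pt "0 0 -0.03 0 0 0 -1" --pt "0 0 -0.03 0 0 0 -1"

```text
clock: 15.75
position: [0.5695, 0.0868, 0.3347]
ee_rot: [0.229, 0.973, -0.0, -0.001]
ft_force: [0.6, -0.5, -2.3]
grip_width: 0.246
grasp_force: 21.8
```

```bash
python3 fit.py scene
python3 - <<'E'
from workcell import get_obs,optics
import cv2
im=optics.camera("scene")["color"];cv2.imwrite("pics/end.png",im[:,:,::-1]);o=get_obs();print(o["clock"],o["position"],o["joint_velocities"].round(3))
E
```

```text
fit [6.51307e+01 1.83320e+00 5.46000e-02] [(10.6, 2.0), (10.6, 1.2), (11.9, 0.5), (11.9, -0.5), (11.9, -0.3), (13.2, -0.5), (13.2, -1.0), (15.75, 0.4)]
t 15.8 pend 150.8 omega 1.351 period 4.65 arm [0.5695 0.0868 0.3346] 94.6 0.0996
15.85 [0.56958169 0.08677797 0.33474425] [ 0.001 -0.001  0.001 -0.011  0.002  0.003  0.   ]
```

View pics/end.png

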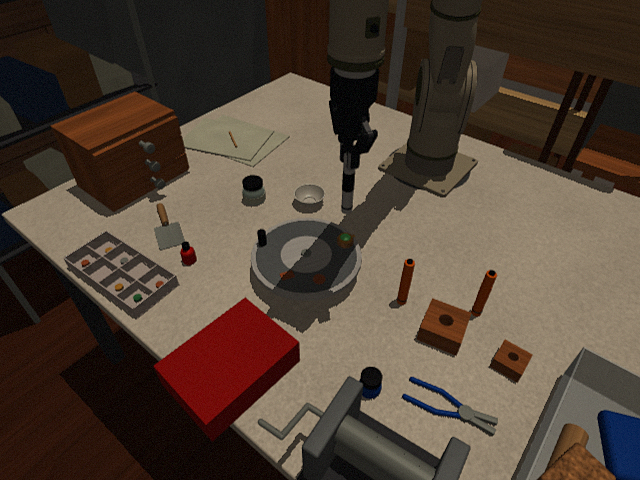

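The final picture shows the torch held upright with its lens at (347,207), well above the coasting wheel at (305,255), and nothing else moved. I'm handing the job in.

```bash
python3 -c "
from workcell import workorder
print(workorder.hand_in())"
```

```text
the job is handed in; nothing more can be done
None
```

The job is handed in (no verdict came back): by my camera fits the torch followed the coasting pendant for about 6.8 s, within roughly 9 mm of its centre with the lens about 30 mm above it, while a turn slowed from about 3.5 s to 4.5 s; it now hangs upright and at rest about 140 mm above the knob, with the wheel still coasting.

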